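# Load the kiln tray in reverse order

### The job

Move the four clay vases from the drying board to the steel kiln tray, one to each bay, in the reverse order of the row: the vase that started at the left end of the board (as the robot sees it) goes in the bay at the right end of the tray, the second from the left in the second bay from the right, and so on. Set each one down gently without dropping it, standing upright on the bay floor near the middle of its bay, and let none fall over, and do not push the cup, the rib or the spatula about.

Things in the scene. Friction and masses are not known exactly. Their poses are not given: they have to be found in the camera images.
- round_vase: one-piece terracotta bud vase, round-bellied: belly 56 mm across at 28 mm height, foot 36 mm across; 92 mm tall, straight round neck 22 mm thick from 54 to 92 mm above the foot, good to grip. Rigid, about 0.18 kg. Origin: centre of the foot's underside, z up. Yaw does not matter. Starts on the round_bat.
- cone_vase: one-piece terracotta bud vase, cone-shaped: widest (48 mm) at the foot, tapering straight to the neck; 104 mm tall, straight round neck 22 mm thick from 66 to 104 mm above the foot, good to grip. Rigid, about 0.18 kg. Origin: centre of the foot's underside, z up. Yaw does not matter. Starts on the cone_bat.
- straight_vase: one-piece terracotta bud vase, straight-sided cylinder 44 mm across with a flat shoulder; 88 mm tall, straight round neck 26 mm thick from 50 to 88 mm above the foot, good to grip. Rigid, about 0.18 kg. Origin: centre of the foot's underside, z up. Yaw does not matter. Starts on the straight_bat.
- gourd_vase: one-piece terracotta bud vase, gourd-shaped: lower bulge 52 mm, waist 28 mm, upper bulge 40 mm across at 46 mm height, foot 40 mm across; 98 mm tall, straight round neck 20 mm thick from 62 to 98 mm above the foot, good to grip. Rigid, about 0.18 kg. Origin: centre of the foot's underside, z up. Yaw does not matter. Starts on the gourd_bat.
- round_bat: white plaster disc, 74 mm across, 8 mm thick, fixed on the board; the round vase starts on it, within 5 mm of its middle along x and y. It marks that vase's starting place in the row, drawn afresh each time. Origin: centre of its underside; top 8 mm above it.
- cone_bat: white plaster disc, 74 mm across, 8 mm thick, fixed on the board; the cone vase starts on it, within 5 mm of its middle along x and y. It marks that vase's starting place in the row, drawn afresh each time. Origin: centre of its underside; top 8 mm above it.
- straight_bat: white plaster disc, 74 mm across, 8 mm thick, fixed on the board; the straight vase starts on it, within 5 mm of its middle along x and y. It marks that vase's starting place in the row, drawn afresh each time. Origin: centre of its underside; top 8 mm above it.
- gourd_bat: white plaster disc, 74 mm across, 8 mm thick, fixed on the board; the gourd vase starts on it, within 5 mm of its middle along x and y. It marks that vase's starting place in the row, drawn afresh each time. Origin: centre of its underside; top 8 mm above it.
- board: wooden drying board, fixed, 96 x 336 x 18 mm (x, y, z); the four discs stand in one row along its y axis, at about y = -120, -40, 40, 120 mm. Origin: centre of its underside, on the table; y points to the robot's left within 10 degrees. It lies nearer to the robot than the tray or beyond it, as drawn, rows about 160 to 200 mm apart.
- tray: dark steel kiln tray, fixed, 86 x 326 mm (x, y), a bow handle at each end 24 mm further out; four square bays 74 x 74 mm along its y axis, centres at x = 0, y = -120, -40, 40, 120 mm. Bay floor 12 mm above the origin, walls 6 mm thick rising 10 mm above the floor. Origin: centre of its underside, on the table; y points to the robot's left within 10 degrees.
- water_cup: bystander: white cup, 72 mm across, 85 mm tall, standing left of the work. Origin: centre of its underside.
- wood_rib: bystander: flat wooden shaping rib 100 x 50 x 8 mm, lying right of the work. Origin: centre of its underside.
- spatula: bystander: metal spatula lying right of the work. Origin: under its middle.
There are look-alikes about, which are no part of the job. Leave any blue look-alike of the gourd_vase alone. What is shaped like the cone_vase but blue is not meant.

How it is judged:
At the end, for the whole second after the job is handed in: Each vase stands upright (within 0.12 rad) and at rest on the floor of the bay mirroring its starting place (left end to right end and so on), its foot within 15 mm of the bay's centre along each tray axis (((y of round_bat in the frame of board between -0.15 and -0.09 m and y of round_vase in the frame of tray between 0.105 and 0.135 m) or (y of round_bat in the frame of board between -0.07 and -0.01 m and y of round_vase in the frame of tray between 0.025 and 0.055 m) or (y of round_bat in the frame of board between 0.01 and 0.07 m and y of round_vase in the frame of tray between -0.055 and -0.025 m) or (y of round_bat in the frame of board between 0.09 and 0.15 m and y of round_vase in the frame of tray between -0.135 and -0.105 m)) and x of round_vase in the frame of tray between -0.015 and 0.015 m and z of round_vase in the frame of tray between 0.007 and 0.017 m and angle between each of round_vase, cone_vase, straight_vase, gourd_vase's own z axis and vertical below 0.12 rad and linear speed of each of round_vase, cone_vase, straight_vase, gourd_vase below 0.02 m/s and angular speed of each of round_vase, cone_vase, straight_vase, gourd_vase below 0.2 rad/s and ((y of cone_bat in the frame of board between -0.15 and -0.09 m and y of cone_vase in the frame of tray between 0.105 and 0.135 m) or (y of cone_bat in the frame of board between -0.07 and -0.01 m and y of cone_vase in the frame of tray between 0.025 and 0.055 m) or (y of cone_bat in the frame of board between 0.01 and 0.07 m and y of cone_vase in the frame of tray between -0.055 and -0.025 m) or (y of cone_bat in the frame of board between 0.09 and 0.15 m and y of cone_vase in the frame of tray between -0.135 and -0.105 m)) and x of cone_vase in the frame of tray between -0.015 and 0.015 m and z of cone_vase in the frame of tray between 0.007 and 0.017 m and ((y of straight_bat in the frame of board between -0.15 and -0.09 m and y of straight_vase in the frame of tray between 0.105 and 0.135 m) or (y of straight_bat in the frame of board between -0.07 and -0.01 m and y of straight_vase in the frame of tray between 0.025 and 0.055 m) or (y of straight_bat in the frame of board between 0.01 and 0.07 m and y of straight_vase in the frame of tray between -0.055 and -0.025 m) or (y of straight_bat in the frame of board between 0.09 and 0.15 m and y of straight_vase in the frame of tray between -0.135 and -0.105 m)) and x of straight_vase in the frame of tray between -0.015 and 0.015 m and z of straight_vase in the frame of tray between 0.007 and 0.017 m and ((y of gourd_bat in the frame of board between -0.15 and -0.09 m and y of gourd_vase in the frame of tray between 0.105 and 0.135 m) or (y of gourd_bat in the frame of board between -0.07 and -0.01 m and y of gourd_vase in the frame of tray between 0.025 and 0.055 m) or (y of gourd_bat in the frame of board between 0.01 and 0.07 m and y of gourd_vase in the frame of tray between -0.055 and -0.025 m) or (y of gourd_bat in the frame of board between 0.09 and 0.15 m and y of gourd_vase in the frame of tray between -0.135 and -0.105 m)) and x of gourd_vase in the frame of tray between -0.015 and 0.015 m and z of gourd_vase in the frame of tray between 0.007 and 0.017 m); the robot touches nothing.
It fails at once if a vase falls over (angle between any of round_vase, cone_vase, straight_vase, gourd_vase's own z axis and vertical above 0.8 rad).
It fails at once if a vase is dropped: it falls freely, out of the fingers, faster than 0.45 m/s (more than about 10 mm) ((contact force between round_vase and the fingers below 0.05 N and linear speed of round_vase above 0.45 m/s) or (contact force between cone_vase and the fingers below 0.05 N and linear speed of cone_vase above 0.45 m/s) or (contact force between straight_vase and the fingers below 0.05 N and linear speed of straight_vase above 0.45 m/s) or (contact force between gourd_vase and the fingers below 0.05 N and linear speed of gourd_vase above 0.45 m/s)).
It fails at once if a vase is pressed hard onto the tray (over 50 N) (contact force between any of round_vase, cone_vase, straight_vase, gourd_vase and tray above 50 N).
It fails at once if the cup, the rib or the spatula is pushed more than 30 mm from its place (distance of any of water_cup, wood_rib, spatula from where it was at the start of the episode above 0.03 m).
It also fails if it takes over 112 s, if anything falls off the work surface, if the arm or the gripper's body presses on something with over 40 N, if the wrist force passes 120 N, or if a joint passes its speed limit or range.

### The arm

A 7-joint arm with a two-finger parallel gripper is mounted at the origin on the work surface. World frame = base frame: x ahead of the robot, y to its left, z up, the work surface at z = 0. Lengths are in m, angles in rad, forces in N, time in s.
With the tool pointing down it reaches from about 0.4 to 0.875 m from the base axis. Payload 19.3 kg.
Tool frame: the origin (TCP) lies at the very end of the fingers, on their centre line; the grasp point (between the pads) lies bot.pinch_z behind it (bot.pinch_z is the distance from the TCP to the grasp point, in m); z points along the fingers, y is the line along which they close (so a half turn about z gives the same grasp; the last joint's range is limited). The gripper opens to 85 mm and grips with 20 to 120 N. Pads are 22 mm wide; open, the fingers measure 114 mm over their backs; the gripper's body (76 mm by 85 mm) begins 54 mm behind the grasp point. The pads swing forward as they close: fully open they stand 13 mm farther back than shut.
Start: joints at [-0.07, 0.521, -0.036, 1.599, 0.021, 1.021, -0.113], TCP at [0.625, -0, 0.231] pointing down, gripper open.
Joint ranges: [-2.91, 2.91], [-0.3, 2.13], [-1.5, 1.42], [0.17, 2.43], [-1.26, 4.41], [0.16, 1.93], [-2.52, 2.52]. Speed limits (rad/s): [1.89, 1.89, 2.39, 2.39, 3.01, 3.01, 3.01].

### API

Orientations are given as [roll, pitch, yaw] about the fixed x, y, z axes, in that order (R = Rz(yaw) Ry(pitch) Rx(roll)).
In Python, from workcell import bot, grab_frame, ticket gives the robot as it stands.
- The arm moves only by the tool arm_command, never from a script. Its argument "commands" is a list of rows, each a list of 3 entries, a list of its own where there are three numbers: the shift along the world's x, y, z in mm, then the turn about the world's z in rad, then the gripper command: -1 is fully open, 1 is shut, values between are in proportion. In form: [[[tx, ty, tz], roll, fingers], ...]. A call has 1 to 20 rows; each row shifts and turns the commanded pose from where the row before left it; what a row does not reach is not made up. A row lasts 1/10 s, in which the tool goes at most 50 mm and 8.59 degrees, less where a joint would pass 70% of its speed; a pose out of reach is approached as far as the arm can. A call with a gripper value outside its range is refused whole. The fingers move at their own pace and stop on an object; "newtons" is the grip in N (left out, the last holds). Time passes only in rows, so rows that do not move let the fingers close. It gives the time, the measured TCP pose, the force, the opening and the grip force at its end, in the units of the state.
- bot.observe(): the state, without advancing time (a new reading comes with each control period).
- grab_frame(name): name is "scene" or "side" or "wrist"; returns a dict with "image" (420x560x3 uint8, red, green, blue), "vertical_fov" (degrees; the focal length in pixels is half the picture's height over the tangent of half this angle, whatever the lens; pixels are square), "cx", "cy" (the principal point, pixels), "R" (3x3) and "t" (3): a world point X has camera coordinates R X + t. Camera axes: x right, y down, z forward; pixel columns grow to the right and rows downward; lengths in m; the calibration is good to about 2 mm. The wrist camera is an equidistant fisheye: a pixel r from the principal point sees the ray r / f radians off the axis. A picture is of the moment at which its call begins. There is no depth.
- ticket.job_done(): hands the job in; it is judged then, once.
The state is a dict: "clock": time; "qpos": joint angles; "qd": joint speeds; "joint_efforts": joint torques, N m; "position": TCP position; "tool_rot": TCP orientation; "force": force on the tool from outside, world axes, zero at the start; "moment": the same for the moment, N m; "grip_width": finger opening in m; "finger_force": force on a finger pad.
Only numpy, scipy, OpenCV 4.12 (cv2) and the standard library are available. Lean on these libraries where they do the work, as an engineer would, in place of code of your own. Each camera call takes 0.05 s, during which the arm holds its last target. There are 200 camera calls.

## Working session

There is one attempt and no reset: what is moved stays moved. The work goes in short steps, Python scripts to look and compute and a tool call to move; the robot and the scene stay as the last step left them, time stands still between calls to the robot, and variables do not carry over. Pictures are saved under pics/ and viewed, at most 14 in all, crops included, and the job is handed in when it is done.

Besides the shell and the picture viewer there is one more tool, called as a command line: name --argument value ..., lists and objects as JSON in quotes. arm_command: Moves the arm, as the interface text tells. Its arguments: {"type":"object","properties":{"commands":{"type":"array"},"newtons":{"type":"number"}},"required":["commands"]}

```bash
mkdir -p pics
python3 - <<'E'
from workcell import bot, grab_frame
import cv2,pickle
d={}
for n in("scene","side"):
    f=grab_frame(n);d[n]=f;cv2.imwrite(f"pics/{n}0.png",f["image"][:,:,::-1]);print(n,f["vertical_fov"],f["cx"],f["cy"],-f["R"].T@f["t"])
pickle.dump(d,open("f0.pkl","wb"))
print(bot.pinch_z,bot.observe())
E
```

```text
scene 54.334996004710284 273.74475352631805 210.03222013515958 [ 1.16274169 -0.18497659  0.80588891]
side 46.48994379598825 273.9156378589971 203.49414005840447 [ 0.10070646 -0.70734715  1.1275119 ]
0.0187 {'clock': 0.1, 'qpos': array([-0.07017793,  0.52193788, -0.03632465,  1.59991715,  0.02123174,
        1.0211333 , -0.11279178]), 'qd': array([ 0.00073531, -0.00136068, -0.00032307, -0.00125458,  0.00037154,
        0.00143113,  0.00039369]), 'joint_efforts': array([ 6.00351588e-03, -9.28489351e+01,  1.98515877e+00, -3.70530617e+01,
        1.82421418e-02,  5.33716375e-03, -2.83208755e-05]), 'position': array([ 6.24705830e-01, -5.78677488e-05,  2.30805759e-01]), 'tool_rot': array([-3.14058761e+00,  9.94305800e-05,  1.57078511e+00]), 'force': array([ 0.81858778, -0.9525448 , -0.35275111]), 'moment': array([-0.03863674, -0.02728565, -0.03998257]), 'finger_force': 0.0, 'grip_width': 0.08566101387012161}
```

View pics/scene0.png

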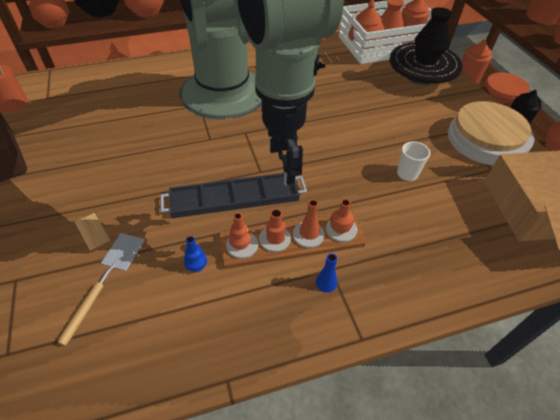

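View pics/side0.png

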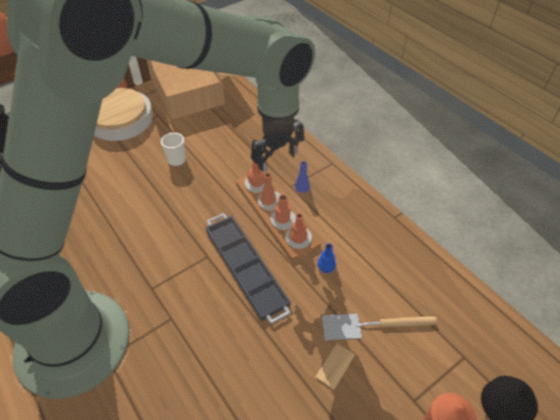

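Scene view: from the robot's left (image right) the row is terracotta round (343,220), cone (310,222), straight (276,230), gourd (238,235). The tray is at (235,193). The blue gourd (194,253) and blue cone (328,272) stand off the discs, so they aren't meant; the vases I want are the terracotta ones on the white discs. I'll confirm that in a crop.

Run:
```python
import cv2
i=cv2.imread("pics/scene0.png")[165:305,155:375]
i=cv2.resize(i,None,fx=3.6,fy=3.6,interpolation=cv2.INTER_CUBIC)
for k in range(160,375,20):cv2.line(i,(int((k+.5-155)*3.6),0),(int((k+.5-155)*3.6),6),(255,255,255),1);cv2.putText(i,str(k),(int((k+.5-155)*3.6),16),0,.4,(255,255,255))
for k in range(170,305,10):cv2.line(i,(0,int((k+.5-165)*3.6)),(6,int((k+.5-165)*3.6)),(255,255,255),1);cv2.putText(i,str(k),(8,int((k+.5-165)*3.6)+4),0,.4,(255,255,255))
cv2.imwrite("pics/crop1.png",i)
```

```text
(no output)
```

View pics/crop1.png

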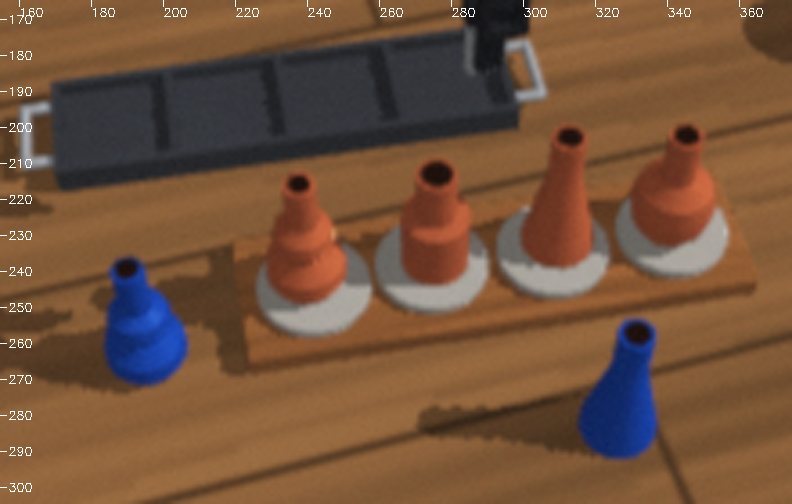

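```bash
cat > h.py <<'E'
import numpy as np,cv2
from scipy.optimize import least_squares
def K(f): F=210/np.tan(np.radians(f["vertical_fov"]/2));return np.array([[F,0,f["cx"]],[0,F,f["cy"]],[0,0,1]])
def proj(f,P):
    c=(K(f)@(f["R"]@np.atleast_2d(P).T+np.array(f["t"])[:,None])).T;return c[:,:2]/c[:,2:]
def ray(f,uv,z):
    d=f["R"].T@np.linalg.inv(K(f))@np.array([*uv,1]);c=-f["R"].T@f["t"];return (c+d*(z-c[2])/d[2])
def body(p,L):
    c,s=np.cos(p[2]),np.sin(p[2]);L=np.atleast_2d(L);return np.c_[p[0]+c*L[:,0]-s*L[:,1],p[1]+s*L[:,0]+c*L[:,1],L[:,2]]
def box(a,b,h):return np.array([[x,y,z] for z in(0,h) for x,y in((-a,-b),(a,-b),(a,b),(-a,b))])
E
python3 - <<'E'
from h import *;import pickle
d=pickle.load(open("f0.pkl","rb"));f=d["scene"]
cr=lambda x,y:(x/3.6+154.5,y/3.6+164.5)
M=dict(gourd=(298,184,.124),straight=(437,174,.114),cone=(570,137,.130),round=(687,135,.118),bg=(127,268,.098),bc=(637,333,.104))
tops={}
for k,(x,y,z) in M.items(): tops[k]=ray(f,cr(x,y),z);print(k,tops[k].round(4))
L=np.array([[.043,-.163,0],[.043,.163,0],[-.043,-.163,.022]]);uv=np.array([cr(62,188),cr(518,128),cr(52,85)])
T=least_squares(lambda p:(proj(f,body(p,L))-uv).ravel(),[.6,0,0]);print("tray",T.x,T.fun.round(2))
L=np.array([[.048,-.168,0],[.048,.168,0],[.048,.168,.018],[.048,-.168,.018],[-.048,-.168,.018]]);uv=np.array([cr(250,374),cr(754,293),cr(754,282),cr(248,360),cr(235,240)])
B=least_squares(lambda p:(proj(f,body(p,L))-uv).ravel(),[.75,0,0]);print("board",B.x,B.fun.round(2))
pickle.dump((tops,T.x,B.x),open("est.pkl","wb"))
for y in(-.12,-.04,.04,.12):print(body(T.x,[0,y,.012])[0].round(4),body(B.x,[0,y,.026])[0].round(4))
out=[]
for n,(x0,y0,w,h) in dict(scene=(155,165,220,140),side=(195,140,160,190)).items():
    g=d[n];s=3.1;i=cv2.resize(g["image"][y0:y0+h,x0:x0+w,::-1],None,fx=s,fy=s,interpolation=cv2.INTER_CUBIC)
    q=lambda P:[tuple(int(v) for v in (p-[x0-.5,y0-.5])*s) for p in proj(g,P)]
    for P,bb in((T.x,box(.043,.163,.022)),(B.x,box(.048,.168,.018))):
        c=q(body(P,bb))
        for a,b in[(0,1),(1,2),(2,3),(3,0),(4,5),(5,6),(6,7),(7,4),(0,4),(1,5),(2,6),(3,7)]:cv2.line(i,c[a],c[b],(0,255,0),1)
    for t in tops.values():
        c=q([t])[0];cv2.circle(i,c,3,(255,255,0),-1)
    for y in(-.12,-.04,.04,.12):
        cv2.circle(i,q(body(T.x,[0,y,.012]))[0],3,(0,255,255),-1)
    cv2.imwrite(f"pics/ov_{n}.png",i)
E
```

```text
gourd [ 0.6262 -0.0955  0.124 ]
straight [ 0.6344 -0.0121  0.114 ]
cone [0.6419 0.069  0.13  ]
round [0.6513 0.1431 0.118 ]
bg [ 0.6385 -0.2027  0.098 ]
bc [0.7683 0.0648 0.104 ]
tray [ 0.46352482 -0.07156976 -0.10309174] [-0.24  1.17  0.46 -0.13 -0.21 -1.28]
board [ 0.6390686   0.02647183 -0.10280479] [-0.45  0.37  0.59  0.36  1.99 -0.91 -0.57  0.07 -1.52 -0.65]
[ 0.4512 -0.1909  0.012 ] [ 0.6268 -0.0929  0.026 ]
[ 0.4594 -0.1114  0.012 ] [ 0.635  -0.0133  0.026 ]
[ 0.4676 -0.0318  0.012 ] [0.6432 0.0663 0.026 ]
[0.4759 0.0478 0.012 ] [0.6514 0.1458 0.026 ]
```

View pics/ov_scene.png

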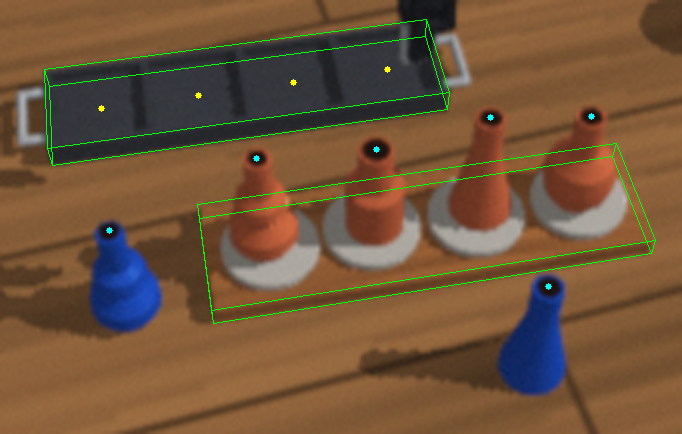

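View pics/ov_side.png

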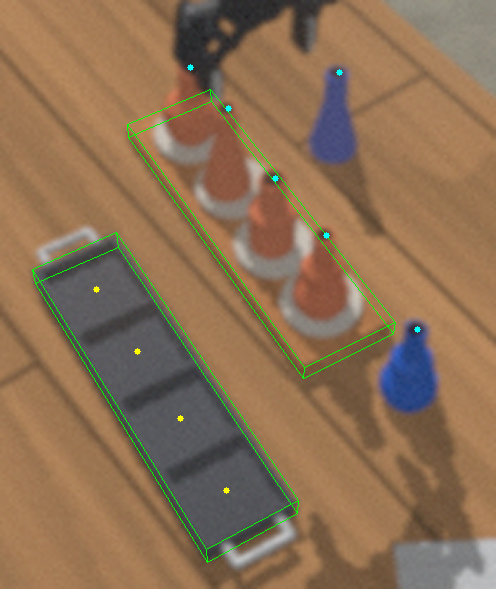

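The overlays fit in both views: tray, board and mouth points all line up. Next I move above the round vase, which is the left end of the row.

arm_command --commands '[[[3, 18, 0], -0.1, -1], [[3, 18, 0], 0, -1], [[3, 18, 0], 0, -1], [[3, 18, 0], 0, -1], [[3, 18, 0], 0, -1], [[4, 18, 0], 0, -1], [[4, 18, 0], 0, -1], [[4, 17, 0], 0, -1], [[0, 0, -20], 0, -1], [[0, 0, -20], 0, -1], [[0, 0, -20], 0, -1], [[0, 0, -10], 0, -1], [[0, 0, 0], 0, -1], [[0, 0, 0], 0, -1]]' --newtons 50

```text
clock: 1.5
position: [0.6524, 0.1433, 0.1619]
tool_rot: [3.141, -0.0, 1.471]
force: [-0.3, 0.2, 1.1]
grip_width: 0.0852
finger_force: 0.0
```

```bash
cat >> h.py <<'E'
def wproj(f,P):
    P=np.atleast_2d(P);c=(f["R"]@P.T+np.array(f["t"])[:,None]).T
    F=210/np.tan(np.radians(f["vertical_fov"]/2));r=np.linalg.norm(c[:,:2],axis=1);th=np.arctan2(r,c[:,2])
    return np.c_[f["cx"]+F*th*c[:,0]/r,f["cy"]+F*th*c[:,1]/r]
E
python3 - <<'E'
from h import *;import pickle
from workcell import bot,grab_frame
o=bot.observe();print(o["position"],o["tool_rot"])
f=grab_frame("wrist");i=f["image"][:,:,::-1].copy()
tops,T,B=pickle.load(open("est.pkl","rb"))
for k,t in tops.items():
    u=wproj(f,t)[0];print(k,u.round(1));cv2.circle(i,tuple(int(v) for v in u),2,(255,255,0),-1)
for y in(-.12,-.04,.04,.12):cv2.circle(i,tuple(int(v) for v in wproj(f,body(T,[0,y,.012]))[0]),2,(0,255,255),-1)
pickle.dump(f,open("w1.pkl","wb"));cv2.imwrite("pics/w1.png",cv2.resize(i,None,fx=1.42,fy=1.42))
E
```

```text
[0.65239443 0.14325534 0.16194396] [ 3.14106911e+00 -2.32009261e-04  1.47070166e+00]
gourd [273.  450.2]
straight [272.3 396.3]
cone [270.4 341.8]
round [272.9 237.8]
bg [291.2 470.2]
bc [426.9 303.7]
```

View pics/w1.png

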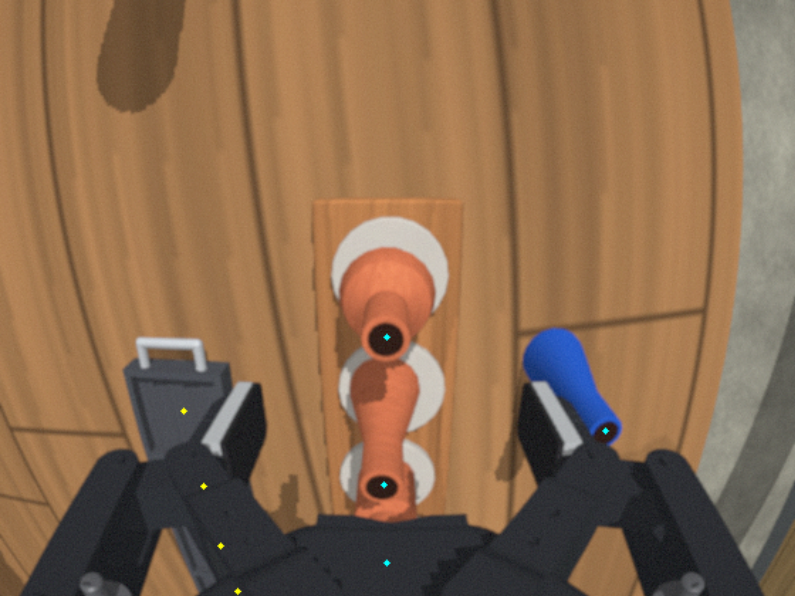

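The wrist view puts the mouth of the round vase at (384,338) in the enlarged picture, within about 1 mm of the prediction. I'll descend and grip.

arm_command --commands '[[[0, 0, -15], 0, -1], [[0, 0, -15], 0, -1], [[0, 0, -15], 0, -1], [[0, 0, -15], 0, -1], [[0, 0, -15], 0, -1], [[0, 0, 0], 0, -1], [[0, 0, 0], 0, 0.3], [[0, 0, 0], 0, 1], [[0, 0, 0], 0, 1], [[0, 0, 0], 0, 1], [[0, 0, 0], 0, 1], [[0, 0, 0], 0, 1], [[0, 0, 0], 0, 1], [[0, 0, 0], 0, 1]]' --newtons 50

```text
clock: 2.95
position: [0.6523, 0.143, 0.0867]
tool_rot: [3.141, -0.0, 1.471]
force: [-0.0, -1.4, 6.2]
grip_width: 0.02
finger_force: 48.9
```

arm_command --commands '[[[0, 0, 3], 0, 1], [[0, 0, 7], 0, 1], [[0, 0, 15], 0, 1], [[0, 0, 17], 0, 1], [[0, 0, 17], 0, 1], [[0, 0, 17], 0, 1], [[0, 0, 17], 0, 1], [[0, 0, 15], 0, 1], [[0, 0, 12], 0, 1], [[0, 0, 5], 0, 1], [[0, 0, 0], 0, 1]]'

```text
clock: 4.05
position: [0.6522, 0.143, 0.2119]
tool_rot: [3.141, -0.0, 1.471]
force: [0.7, -0.3, -1.2]
grip_width: 0.0203
finger_force: 48.9
```

arm_command --commands '[[[-5, -8, 0], 0, 1], [[-10, -17, 0], 0, 1], [[-11, -18, 0], 0, 1], [[-11, -18, 0], 0, 1], [[-11, -18, 0], 0, 1], [[-11, -18, 0], 0, 1], [[-11, -18, 0], 0, 1], [[-11, -18, 0], 0, 1], [[-11, -18, 0], 0, 1], [[-11, -18, 0], 0, 1], [[-11, -18, 0], 0, 1], [[-11, -18, 0], 0, 1], [[-11, -18, 0], 0, 1], [[-11, -18, 0], 0, 1], [[-11, -18, 0], 0, 1], [[-11, -18, 0], 0, 1], [[-11, -18, 0], 0, 1], [[-11, -18, 0], 0, 1], [[-7, -14, 0], 0, 1], [[-3, -7, 0], 0, 1]]'

```text
clock: 6.05
position: [0.4494, -0.1924, 0.2108]
tool_rot: [-3.14, 0.0, 1.469]
force: [-0.2, 0.2, -0.7]
grip_width: 0.02
finger_force: 49.0
```

Run:
```python
from h import *;import pickle
from workcell import bot,grab_frame
o=bot.observe();print(o["position"],o["tool_rot"],o["force"],o["grip_width"],o["finger_force"])
tops,T,B=pickle.load(open("est.pkl","rb"))
f=grab_frame("wrist");i=f["image"][:,:,::-1].copy()
def draw(P,fn,col):
    c=[tuple(int(v) for v in u) for u in fn(f,P)]
    for a,b in zip(c,c[1:]+c[:1]):cv2.line(i,a,b,col,1)
for y in(-.12,-.04,.04,.12):
    draw(body(T,[[a,y+b,.022] for a,b in((-.037,-.037),(.037,-.037),(.037,.037),(-.037,.037))]),wproj,(0,255,255))
cv2.imwrite("pics/w2.png",cv2.resize(i,None,fx=1.42,fy=1.42))
```

```text
[ 0.44943464 -0.19242442  0.21082605] [-3.14038440e+00  2.12671836e-04  1.46878307e+00] [-0.1879761   0.21873605 -0.69203991] 0.019996687982989727 48.960886001586914
```

View pics/w2.png

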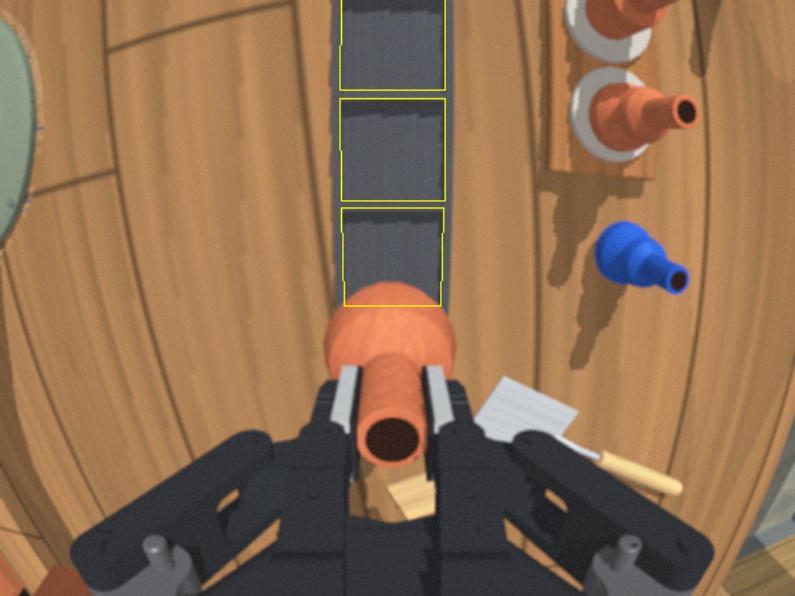

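arm_command --commands '[[[1, 1, -7], 0, 1], [[0, 0, -15], 0, 1], [[0, 0, -16], 0, 1], [[0, 0, -16], 0, 1], [[0, 0, -16], 0, 1], [[0, 0, -16], 0, 1], [[0, 0, -16], 0, 1], [[0, 0, -14], 0, 1], [[0, 0, -8], 0, 1], [[0, 0, -5], 0, 1], [[0, 0, -2], 0, 1], [[0, 0, 0], 0, 1], [[0, 0, 0], 0, 1]]'

```text
clock: 7.4
position: [0.4522, -0.1901, 0.0807]
tool_rot: [3.141, 0.0, 1.471]
force: [1.4, -0.1, -1.6]
grip_width: 0.0203
finger_force: 49.0
```

arm_command --commands '[[[-1, -1, -2], 0, 1], [[0, 0, -2], 0, 1], [[0, 0, -1.5], 0, 1], [[0, 0, -1], 0, 1], [[0, 0, -0.5], 0, 1], [[0, 0, 0], 0, 1], [[0, 0, 0], 0, 1]]'

```text
clock: 8.1
position: [0.451, -0.191, 0.0733]
tool_rot: [3.142, 0.0, 1.471]
force: [-0.0, -0.1, -1.4]
grip_width: 0.0203
finger_force: 49.0
```

arm_command --commands '[[[0, 0, -0.5], 0, 1], [[0, 0, 0], 0, 1], [[0, 0, 0], 0, 0.3], [[0, 0, 0], 0, 0], [[0, 0, 0], 0, -0.5], [[0, 0, 0], 0, -1], [[0, 0, 0], 0, -1], [[0, 0, 0], 0, -1], [[0, 0, 5], 0, -1], [[0, 0, 15], 0, -1], [[0, 0, 20], 0, -1], [[0, 0, 25], 0, -1], [[0, 0, 25], 0, -1], [[0, 0, 25], 0, -1], [[0, 0, 20], 0, -1], [[0, 0, 5], 0, -1], [[0, 0, 0], 0, -1]]'

```text
clock: 9.8
position: [0.4512, -0.1911, 0.2134]
tool_rot: [3.14, 0.0, 1.471]
force: [0.4, 0.2, -0.0]
grip_width: 0.0853
finger_force: 0.0
```

Run:
```python
from h import *
from workcell import bot,grab_frame
o=bot.observe();print(o["clock"],o["position"])
f=grab_frame("scene");i=f["image"][150:300,140:375,::-1]
cv2.imwrite("pics/s3.png",cv2.resize(i,None,fx=3,fy=3,interpolation=cv2.INTER_CUBIC))
```

```text
9.8 [ 0.45122419 -0.1911152   0.21342536]
```

View pics/s3.png

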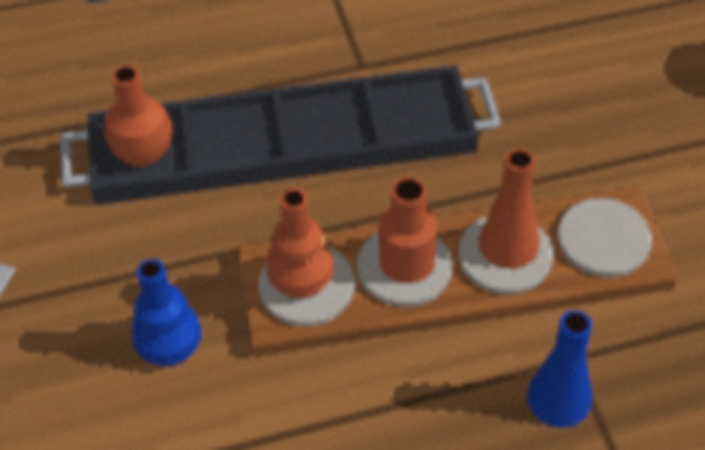

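The round vase is standing in the right-end bay at (138,130) in the crop. Next is the gourd vase, the right end of the row, which goes to the left-end bay.

arm_command --commands '[[[7, 4, 0], 0, -1], [[15, 8, 0], 0, -1], [[15, 8, 0], 0, -1], [[15, 8, 0], 0, -1], [[15, 8, 0], 0, -1], [[15, 8, 0], 0, -1], [[15, 8, 0], 0, -1], [[15, 8, 0], 0, -1], [[15, 8, 0], 0, -1], [[15, 8, 0], 0, -1], [[15, 8, 0], 0, -1], [[12, 8, 0], 0, -1], [[6, 4, 0], 0, -1], [[0, 0, -10], 0, -1], [[0, 0, -17], 0, -1], [[0, 0, -17], 0, -1], [[0, 0, -5], 0, -1], [[0, 0, 0], 0, -1]]'

```text
clock: 11.65
position: [0.6253, -0.0953, 0.163]
tool_rot: [-3.14, 0.0, 1.47]
force: [0.2, -0.4, -0.2]
grip_width: 0.0857
finger_force: 0.0
```

arm_command --commands '[[[0, 0, -10], 0, -1], [[0, 0, -17], 0, -1], [[0, 0, -17], 0, -1], [[0, 0, -17], 0, -1], [[0, 0, -9], 0, -1], [[0, 0, 0], 0, -1], [[0, 0, 0], 0, 0.3], [[0, 0, 0], 0, 1], [[0, 0, 0], 0, 1], [[0, 0, 0], 0, 1], [[0, 0, 0], 0, 1], [[0, 0, 0], 0, 1], [[0, 0, 0], 0, 1], [[0, 0, 0], 0, 1]]'

```text
clock: 13.05
position: [0.626, -0.095, 0.0942]
tool_rot: [3.141, 0.0, 1.471]
force: [-2.4, 0.3, 5.4]
grip_width: 0.0175
finger_force: 48.6
```

arm_command --commands '[[[0, 0, 3], 0, 1], [[0, 0, 7], 0, 1], [[0, 0, 15], 0, 1], [[0, 0, 17], 0, 1], [[0, 0, 17], 0, 1], [[0, 0, 17], 0, 1], [[0, 0, 17], 0, 1], [[0, 0, 15], 0, 1], [[0, 0, 12], 0, 1], [[0, 0, 5], 0, 1], [[0, 0, 0], 0, 1]]'

```text
clock: 14.15
position: [0.6262, -0.095, 0.2194]
tool_rot: [3.141, -0.0, 1.471]
force: [-0.3, 0.7, -1.4]
grip_width: 0.0179
finger_force: 48.9
```

arm_command --commands '[[[-7, 6, 0], 0, 1], [[-12, 11, 0], 0, 1], [[-12, 12, 0], 0, 1], [[-12, 12, 0], 0, 1], [[-12, 12, 0], 0, 1], [[-12, 12, 0], 0, 1], [[-12, 12, 0], 0, 1], [[-12, 12, 0], 0, 1], [[-12, 12, 0], 0, 1], [[-12, 12, 0], 0, 1], [[-12, 11, 0], 0, 1], [[-12, 11, 0], 0, 1], [[-11, 10, 0], 0, 1], [[-7, 6, 0], 0, 1], [[-3, 2, 0], 0, 1], [[0, 0, 0], 0, 1], [[0, 0, 0], 0, 1]]'

```text
clock: 15.85
position: [0.4663, 0.0576, 0.2188]
tool_rot: [3.141, 0.0, 1.47]
force: [0.6, -0.2, -1.6]
grip_width: 0.0178
finger_force: 49.0
```

arm_command --commands '[[[0, 0, -7], 0, 1], [[0, 0, -15], 0, 1], [[0, 0, -16], 0, 1], [[0, 0, -16], 0, 1], [[0, 0, -16], 0, 1], [[0, 0, -16], 0, 1], [[0, 0, -16], 0, 1], [[0, 0, -14], 0, 1], [[0, 0, -8], 0, 1], [[0, 0, -5], 0, 1], [[0, 0, -2], 0, 1], [[0, 0, 0], 0, 1], [[0, 0, 0], 0, 1]]'

```text
clock: 17.15
position: [0.4663, 0.058, 0.0882]
tool_rot: [3.141, -0.0, 1.471]
force: [0.3, -0.1, -1.9]
grip_width: 0.0176
finger_force: 49.0
```

My move sum was about 10 mm too far on each axis. The foot is still clear of the walls, so I'll shift back to the bay centre and lower.

arm_command --commands '[[[4, -4, 0], 0, 1], [[4, -4, 0], 0, 1], [[1.6, -2.2, 0], 0, 1], [[0, 0, -2], 0, 1], [[0, 0, -2], 0, 1], [[0, 0, -2], 0, 1], [[0, 0, -1], 0, 1], [[0, 0, -0.7], 0, 1], [[0, 0, 0], 0, 1], [[0, 0, 0], 0, 1]]'

```text
clock: 18.15
position: [0.4755, 0.0479, 0.0801]
tool_rot: [-3.141, 0.0, 1.471]
force: [-1.9, 0.5, 1.8]
grip_width: 0.0179
finger_force: 49.6
```

Contact is light (1.8 N upward), so I'll release. The next stop is the straight vase, on a path kept above everything.

arm_command --commands '[[[0, 0, 0], 0, 0.3], [[0, 0, 0], 0, 0], [[0, 0, 0], 0, -0.5], [[0, 0, 0], 0, -1], [[0, 0, 0], 0, -1], [[0, 0, 0], 0, -1], [[0, 0, 5], 0, -1], [[0, 0, 15], 0, -1], [[0, 0, 20], 0, -1], [[0, 0, 25], 0, -1], [[0, 0, 25], 0, -1], [[0, 0, 25], 0, -1], [[0, 0, 15], 0, -1], [[0, 0, 5], 0, -1], [[0, 0, 0], 0, -1], [[0, 0, 0], 0, -1]]'

```text
clock: 19.75
position: [0.4752, 0.0477, 0.2144]
tool_rot: [-3.141, 0.0, 1.471]
force: [0.1, -0.2, -0.0]
grip_width: 0.0852
finger_force: 0.0
```

Run:
```python
from h import *
from workcell import bot,grab_frame
o=bot.observe();print(o["clock"],o["position"])
f=grab_frame("scene");i=f["image"][150:300,140:375,::-1]
cv2.imwrite("pics/s4.png",cv2.resize(i,None,fx=3,fy=3,interpolation=cv2.INTER_CUBIC))
```

```text
19.75 [0.47520632 0.04770517 0.21440055]
```

View pics/s4.png

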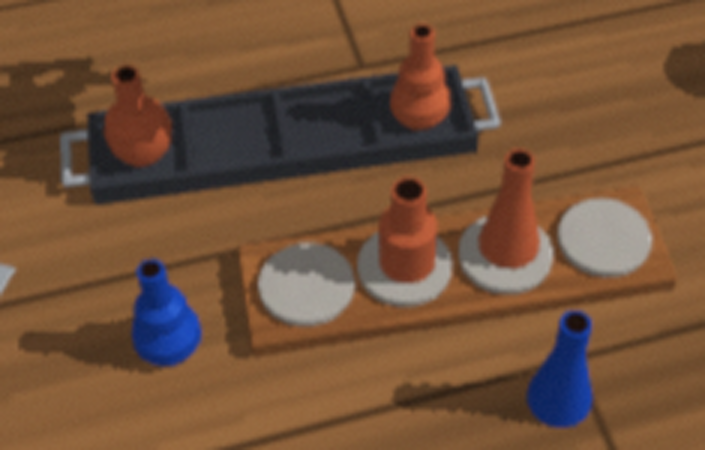

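The gourd vase is standing in the left-end bay at (420,95) in the crop. Now the straight vase, which goes to the second bay from the left.

arm_command --commands '[[[8, -3, 0], 0, -1], [[14, -5, 0], 0, -1], [[14, -5, 0], 0, -1], [[14, -5, 0], 0, -1], [[14, -5, 0], 0, -1], [[14, -5, 0], 0, -1], [[14, -5, 0], 0, -1], [[14, -5, 0], 0, -1], [[14, -5, 0], 0, -1], [[14, -5, 0], 0, -1], [[14, -5, 0], 0, -1], [[8, -5, 0], 0, -1], [[3, -2, 0], 0, -1], [[0, 0, -10], 0, -1], [[0, 0, -17], 0, -1], [[0, 0, -17], 0, -1], [[0, 0, -16], 0, -1], [[0, 0, 0], 0, -1]]'

```text
clock: 21.6
position: [0.6329, -0.012, 0.1527]
tool_rot: [-3.138, 0.0, 1.471]
force: [-0.9, -1.1, -0.6]
grip_width: 0.0853
finger_force: 0.0
```

arm_command --commands '[[[0, 0, -10], 0, -1], [[0, 0, -17], 0, -1], [[0, 0, -17], 0, -1], [[0, 0, -17], 0, -1], [[0, 0, -9], 0, -1], [[0, 0, 0], 0, -1], [[0, 0, 0], 0, 0.3], [[0, 0, 0], 0, 1], [[0, 0, 0], 0, 1], [[0, 0, 0], 0, 1], [[0, 0, 0], 0, 1], [[0, 0, 0], 0, 1], [[0, 0, 0], 0, 1], [[0, 0, 0], 0, 1]]'

```text
clock: 23.0
position: [0.6348, -0.0122, 0.0855]
tool_rot: [3.141, -0.0, 1.471]
force: [-1.1, 0.3, 6.4]
grip_width: 0.024
finger_force: 48.8
```

arm_command --commands '[[[0, 0, 3], 0, 1], [[0, 0, 7], 0, 1], [[0, 0, 15], 0, 1], [[0, 0, 17], 0, 1], [[0, 0, 17], 0, 1], [[0, 0, 17], 0, 1], [[0, 0, 17], 0, 1], [[0, 0, 15], 0, 1], [[0, 0, 12], 0, 1], [[0, 0, 5], 0, 1], [[0, 0, 0], 0, 1]]'

```text
clock: 24.1
position: [0.6348, -0.0122, 0.2107]
tool_rot: [3.141, -0.0, 1.471]
force: [0.4, 0.1, -2.7]
grip_width: 0.0237
finger_force: 49.2
```

arm_command --commands '[[[-7, -1, 0], 0, 1], [[-13, -1.5, 0], 0, 1], [[-13, -1.5, 0], 0, 1], [[-13, -1.5, 0], 0, 1], [[-13, -1.5, 0], 0, 1], [[-13, -1.5, 0], 0, 1], [[-13, -1.5, 0], 0, 1], [[-13, -1.5, 0], 0, 1], [[-13, -1.5, 0], 0, 1], [[-13, -1.5, 0], 0, 1], [[-13, -1.5, 0], 0, 1], [[-13, -1.5, 0], 0, 1], [[-13, -1.5, 0], 0, 1], [[-4, -1, 0], 0, 1], [[0, 0, 0], 0, 1], [[0, 0, 0], 0, 1], [[0, 0, 0], 0, 1]]'

```text
clock: 25.8
position: [0.468, -0.0321, 0.21]
tool_rot: [3.142, -0.0, 1.471]
force: [1.0, 0.2, -1.7]
grip_width: 0.024
finger_force: 49.2
```

arm_command --commands '[[[0, 0, -7], 0, 1], [[0, 0, -15], 0, 1], [[0, 0, -16], 0, 1], [[0, 0, -16], 0, 1], [[0, 0, -16], 0, 1], [[0, 0, -16], 0, 1], [[0, 0, -16], 0, 1], [[0, 0, -14], 0, 1], [[0, 0, -8], 0, 1], [[0, 0, -5], 0, 1], [[0, 0, -3], 0, 1], [[0, 0, -2], 0, 1], [[0, 0, -2], 0, 1], [[0, 0, -1.5], 0, 1], [[0, 0, -1], 0, 1], [[0, 0, 0], 0, 1], [[0, 0, 0], 0, 1]]'

```text
clock: 27.5
position: [0.4676, -0.0322, 0.0717]
tool_rot: [3.142, 0.0, 1.471]
force: [-0.4, -0.3, -1.3]
grip_width: 0.0238
finger_force: 49.3
```

arm_command --commands '[[[0, 0, -0.3], 0, 1], [[0, 0, 0], 0, 0.3], [[0, 0, 0], 0, 0], [[0, 0, 0], 0, -0.5], [[0, 0, 0], 0, -1], [[0, 0, 0], 0, -1], [[0, 0, 0], 0, -1], [[0, 0, 5], 0, -1], [[0, 0, 15], 0, -1], [[0, 0, 20], 0, -1], [[0, 0, 25], 0, -1], [[0, 0, 25], 0, -1], [[0, 0, 25], 0, -1], [[0, 0, 20], 0, -1], [[0, 0, 5], 0, -1], [[0, 0, 0], 0, -1]]'

```text
clock: 29.1
position: [0.4678, -0.0322, 0.2119]
tool_rot: [3.14, -0.0, 1.471]
force: [0.1, 0.5, -0.5]
grip_width: 0.0855
finger_force: 0.0
```

arm_command --commands '[[[6, 3, 0], 0, -1], [[13, 8, 0], 0, -1], [[13, 8, 0], 0, -1], [[13, 8, 0], 0, -1], [[13, 8, 0], 0, -1], [[13, 8, 0], 0, -1], [[13, 8, 0], 0, -1], [[13, 8, 0], 0, -1], [[13, 8, 0], 0, -1], [[13, 8, 0], 0, -1], [[13, 8, 0], 0, -1], [[13, 8, 0], 0, -1], [[13, 8, 0], 0, -1], [[9, 1, 0], 0, -1], [[3, 1, 0], 0, -1], [[0, 0, -10], 0, -1], [[0, 0, -15], 0, -1], [[0, 0, -10], 0, -1], [[0, 0, 0], 0, -1], [[0, 0, 0], 0, -1]]'

```text
clock: 31.1
position: [0.6414, 0.0687, 0.1761]
tool_rot: [-3.141, 0.0, 1.471]
force: [0.8, 0.4, 0.5]
grip_width: 0.0853
finger_force: 0.0
```

Run:
```python
from h import *
from workcell import bot,grab_frame
o=bot.observe();print(o["clock"],o["position"])
a=grab_frame("scene")["image"][150:300,140:375,::-1]
b=grab_frame("wrist")["image"][:,:,::-1]
a=cv2.resize(a,None,fx=2,fy=2,interpolation=cv2.INTER_CUBIC);b=cv2.resize(b,None,fx=.714,fy=.714)
cv2.imwrite("pics/s5.png",np.vstack([a[:, :400],b]) if b.shape[1]==400 else a)
```

```text
31.1 [0.64140474 0.06867859 0.17609556]
```

View pics/s5.png

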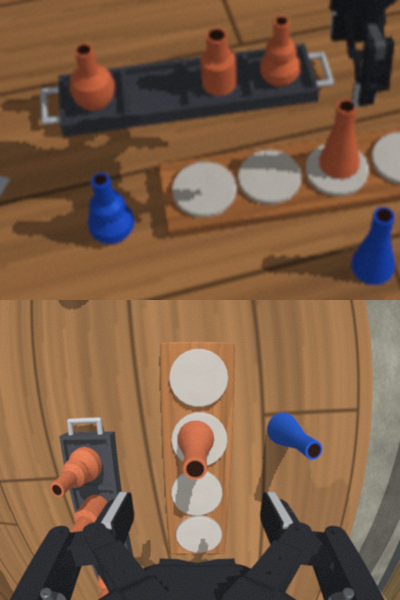

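The straight vase is standing in its bay at (218,70) in the top half of the picture. The cone's mouth is centred between the fingers at (195,468). I'll descend and grip it.

arm_command --commands '[[[0, 0, -10], 0, -1], [[0, 0, -17], 0, -1], [[0, 0, -17], 0, -1], [[0, 0, -17], 0, -1], [[0, 0, -12], 0, -1], [[0, 0, -4], 0, -1], [[0, 0, 0], 0, -1], [[0, 0, 0], 0, 0.3], [[0, 0, 0], 0, 1], [[0, 0, 0], 0, 1], [[0, 0, 0], 0, 1], [[0, 0, 0], 0, 1], [[0, 0, 0], 0, 1], [[0, 0, 0], 0, 1], [[0, 0, 0], 0, 1]]'

```text
clock: 32.7
position: [0.6417, 0.0688, 0.0995]
tool_rot: [3.141, -0.0, 1.471]
force: [-2.1, -0.2, 5.2]
grip_width: 0.0199
finger_force: 48.9
```

arm_command --commands '[[[0, 0, 3], 0, 1], [[0, 0, 7], 0, 1], [[0, 0, 15], 0, 1], [[0, 0, 17], 0, 1], [[0, 0, 17], 0, 1], [[0, 0, 17], 0, 1], [[0, 0, 17], 0, 1], [[0, 0, 15], 0, 1], [[0, 0, 12], 0, 1], [[0, 0, 5], 0, 1], [[0, 0, 0], 0, 1]]'

```text
clock: 33.8
position: [0.6418, 0.0688, 0.2249]
tool_rot: [3.141, -0.0, 1.471]
force: [0.7, -0.1, -2.3]
grip_width: 0.0201
finger_force: 48.9
```

arm_command --commands '[[[-6, -6, 0], 0, 1], [[-13, -13, 0], 0, 1], [[-13, -13, 0], 0, 1], [[-13, -13, 0], 0, 1], [[-13, -13, 0], 0, 1], [[-13, -13, 0], 0, 1], [[-13, -13, 0], 0, 1], [[-13, -13, 0], 0, 1], [[-13, -13, 0], 0, 1], [[-13, -13, 0], 0, 1], [[-13, -13, 0], 0, 1], [[-13, -13, 0], 0, 1], [[-13, -13, 0], 0, 1], [[-13, -13, 0], 0, 1], [[-7, -5, 0], 0, 1], [[0, 0, 0], 0, 1], [[0, 0, 0], 0, 1], [[0, 0, 0], 0, 1]]'

```text
clock: 35.6
position: [0.4601, -0.1106, 0.2242]
tool_rot: [3.141, -0.0, 1.472]
force: [0.4, 0.2, -2.9]
grip_width: 0.0199
finger_force: 49.0
```

arm_command --commands '[[[0, 0, -7], 0, 1], [[0, 0, -15], 0, 1], [[0, 0, -16], 0, 1], [[0, 0, -16], 0, 1], [[0, 0, -16], 0, 1], [[0, 0, -16], 0, 1], [[0, 0, -16], 0, 1], [[0, 0, -14], 0, 1], [[0, 0, -8], 0, 1], [[0, 0, -5], 0, 1], [[0, 0, -3], 0, 1], [[0, 0, -2], 0, 1], [[0, 0, -2], 0, 1], [[0, 0, -1.5], 0, 1], [[0, 0, -1], 0, 1], [[0, 0, 0], 0, 1], [[0, 0, 0], 0, 1]]'

```text
clock: 37.3
position: [0.4596, -0.1112, 0.0859]
tool_rot: [3.141, 0.0, 1.471]
force: [-0.4, -0.4, -1.4]
grip_width: 0.0202
finger_force: 49.1
```

arm_command --commands '[[[0, 0, -0.3], 0, 1], [[0, 0, 0], 0, 0.3], [[0, 0, 0], 0, 0], [[0, 0, 0], 0, -0.5], [[0, 0, 0], 0, -1], [[0, 0, 0], 0, -1], [[0, 0, 0], 0, -1], [[0, 0, 5], 0, -1], [[0, 0, 15], 0, -1], [[0, 0, 20], 0, -1], [[0, 0, 25], 0, -1], [[0, 0, 25], 0, -1], [[0, 0, 25], 0, -1], [[0, 0, 20], 0, -1], [[0, 0, 5], 0, -1], [[0, 0, 0], 0, -1], [[0, 0, 0], 0, -1]]'

```text
clock: 39.0
position: [0.4592, -0.1112, 0.2249]
tool_rot: [-3.141, -0.0, 1.471]
force: [0.2, 0.4, -0.3]
grip_width: 0.0857
finger_force: 0.0
```

Run:
```python
from h import *;import pickle
from workcell import grab_frame
tops,T,B=pickle.load(open("est.pkl","rb"))
f=grab_frame("scene");x0,y0,s=140,150,4
i=cv2.resize(f["image"][150:270,140:330,::-1],None,fx=s,fy=s,interpolation=cv2.INTER_CUBIC)
for y,h in((-.12,.104),(-.04,.116),(.04,.1),(.12,.11)):
    u=(proj(f,body(T,[0,y,h]))[0]-[x0-.5,y0-.5])*s;cv2.circle(i,tuple(int(v) for v in u),3,(255,255,0),-1)
cv2.imwrite("pics/s6.png",i)
```

```text
(no output)
```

View pics/s6.png

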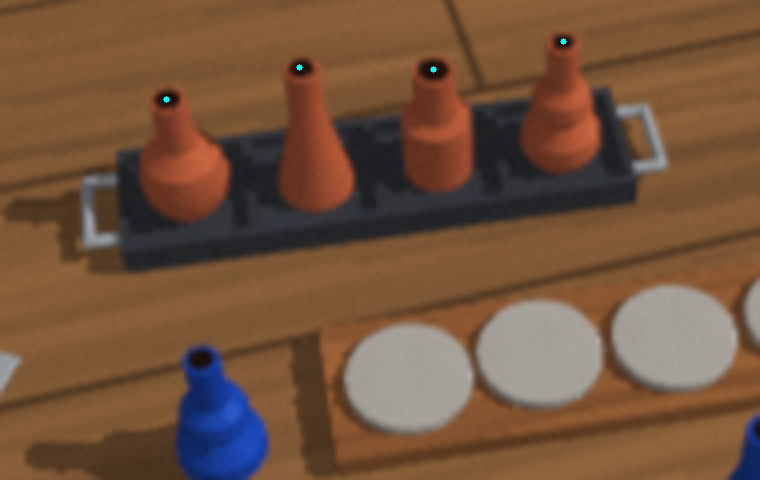

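All four mouths, at (166,99), (300,68), (433,69) and (563,41), sit on the predicted bay-centre points and the vases stand upright.

```bash
python3 -c "
from workcell import ticket
print(ticket.job_done())"
```

```text
the job is handed in; nothing more can be done
None
```

I moved all four vases to the tray in reverse order and handed the job in at about 39 s; the last picture shows each upright near the middle of its bay, and the hand-in gave no verdict.

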